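# Pose the toy fire engine with its ladder run out

## Robot

A 6-joint arm with a two-finger parallel gripper is mounted at the origin on the work surface. World frame = base frame: x ahead of the robot, y to its left, z up, the work surface at z = 0. Lengths are in m, angles in rad, forces in N, time in s.
With the tool pointing down it reaches from about 0.375 to 0.975 m from the base axis. Payload 3.8 kg.
Tool frame: the origin (TCP) lies on the centre line of the jaws, within the pads' length; the fingertips stand 14 mm ahead of it and the grasp point (between the pads) lies 5 mm behind it (bot.finger_overhang is the distance from the TCP to the fingertips, in m); y points along the fingers, x is the direction in which the jaws open and shut, and the axes are right-handed (so a half turn about y gives the same grasp; the last joint's range is limited). The gripper opens to 85 mm and grips with 20 to 120 N. Pads are 22 mm wide; open, the fingers measure 114 mm over their backs; the gripper's body (76 mm by 85 mm) begins 54 mm behind the grasp point. The pads swing forward as they close: fully open they stand 13 mm farther back than shut.
Start: joints at [-1.197, 0.264, 1.604, -0, 1.274, -0.037], TCP at [0.27, -0.619, 0.245] pointing down, gripper open.
Joint ranges: [-2.63, 2.63], [-0.94, 2.18], [0.31, 2.57], [-1.31, 4.45], [0, 2.66], [-2.55, 2.55]. Speed limits (rad/s): [2.57, 2.57, 3.14, 3.14, 3.14, 3.14].

## Interface

Orientations are given as a rotation vector (axis times angle).
In Python, from workcell import readout, read_camera, bot, spotter gives the robot as it stands.
- The arm moves only by the tool jog_arm, never from a script. Its argument "increments" is a list of rows, each a list of 7 numbers: the shift along the tool's x, y, z in m, then the turn, a rotation vector about the tool's x, y, z in rad, then the opening, from 0 (shut) to 1 (fully open). A call has 1 to 10 rows; each row shifts and turns the pose as measured when the row begins, along the tool's axes as they then stand; what a row does not reach is not made up. A row lasts 1/8 s, in which the tool goes at most 62.5 mm and 10.7 degrees, less where a joint would pass 70% of its speed; a pose out of reach is approached as far as the arm can. A call with a gripper value outside its range is refused whole. The fingers move at their own pace and stop on an object; "force" is the grip in N (left out, the last holds). Time passes only in rows, so rows that do not move let the fingers close. It gives the time, the measured TCP pose, the force and the opening at its end, in the units of the state.
- readout.read_state(): the state, without advancing time (a new reading comes with each control period).
- read_camera(name): name is "scene" or "side" or "wrist"; returns a dict with "img" (480x640x3 uint8, blue, green, red), "range_z" (480x640 float32, m along the optical axis (not along the pixel's ray), 0 where there is no reading), "fx", "fy", "cx", "cy" (pixels), "world_from_camera" (4x4, takes a point from camera to world coordinates). Camera axes: x right, y down, z forward; pixel columns grow to the right and rows downward; lengths in m; the calibration is good to about 2 mm. A picture is of the moment at which its call begins.
- bot.finish_job(): hands the job in, once; it reports no verdict.
Trained networks look in a picture, given as the dict that the camera call returned (one of the last four; its "shot" number tells which), for a name from the list of things; names that differ only in an ending like _2 or _b are one class to them, and where a whole thing is asked for, a point or a joint stands for the part that bears it (a point fixed in the world has none). Each returns a list of dicts, best first, with "p" (0 to 1); they miss things now and then, are a little off and sometimes report something else, mostly with a low value. They report only what shows in the picture. A call takes as long as a camera call.
- spotter.masks_of(picture, thing): "mask" (480x640 bool, what is visible of it) and "location" ([column, row] in pixels, amid what is visible of it).
- spotter.spot_point(picture, thing): "location" ([column, row] in pixels: a listed point, or the origin of a listed thing).
The state is a dict: "time": time; "q": joint angles; "joint_vel": joint speeds; "joint_torque": joint torques, N m; "tool_pos": TCP position; "tcp_rot": TCP orientation; "wrist_force": force on the tool from outside, world axes, zero at the start; "torque": the same for the moment, N m; "width": opening from 0.0 (shut) to 1.0 (fully open).
Only numpy, scipy, OpenCV 4.12 (cv2) and the standard library are available. Lean on these libraries where they do the work, as an engineer would, in place of code of your own. Each camera call takes 0.05 s, during which the arm holds its last target. There are 200 camera calls.

## Task

Get the toy fire engine ready for its catalogue photo: first press both white locker covers on its rear deck down until they snap shut, then push the green release button all the way in, and then pull the ladder by its yellow grip past the first stop out to its second stop. The ladder springs back if let go, so finish while holding it there, fully out and still; do not knock the other toys about.

Things in the scene. Friction and masses are not known exactly. Their poses are not given: they have to be found in the camera images.
- truck: Red toy fire engine, 360 x 124 mm, screwed to a fixed wooden board (420 x 150 x 8 mm). Origin: centre of the board's underside, on the table. x forward along the engine, to the cab and the way the ladder extends (roughly to the robot's left); y to the engine's left; z up. Rear deck 72 mm above the table, x = -190 to 10 mm; cab top 107 mm, x = 95 to 180 mm. Engine coordinates below are in this frame.
- cover_left (a joint): Opening angle of the left locker cover, rad; 0 = shut, starts at 0.45 to 0.75. White plate with red stripe, 90 mm along the engine, 56 mm across, 5 mm thick, centred at engine x -142 mm. Gull wing: hinge along the engine at y 3, z 74.5 mm; free edge outside at y 60 mm. A light spring lifts it until, pressed fully down, a catch snaps and holds it.
- cover_right (a joint): The same for the right locker cover, the mirror image: hinge at engine y = -3 mm, free edge at y = -60 mm.
- cover_left_press (a point): Place to press on the left cover's top face: mid-length, 45 mm from the hinge. Moves with the cover; at engine (-142, 48, 77) mm when shut. Going straight down at y 43 mm meets the cover while open and while shut. The snap takes about 6 N here, under 9 N, with the free edge still 10 mm up.
- cover_right_press (a point): The same on the right cover; with the cover shut at engine (-142, -48, 77) mm.
- button (a joint): Travel of the ladder release button, m: 0 = up (ladder locked), 0.008 = fully down (ladder free). It needs 2.5 N to move and stays down when let go.
- button_top (a point): Centre of the top of the release button: round, green, 26 mm across, standing 12 mm proud of its grey housing at engine (-45, 0), top 100 mm above the table when up, 92 mm when down. Pressed straight down.
- ladder_fly (a joint): Travel of the white inner ladder section out of the middle one, m: 0 = in, 0.060 = stop. It moves first (pull about 2 to 3 N) and its stop is the ladder's first stop.
- ladder_mid (a joint): Travel of the grey middle ladder section out of the fixed one, m: 0 = in, 0.060 = stop. It follows once the inner section is at its stop (pull rising from about 4.5 to 7 N) and its stop is the ladder's second stop. Springs draw both sections fully back in if the ladder is let go.
- grip: Yellow upright block at the ladder's outer end, 22 x 22 mm, 52 mm tall, sides parallel to the engine's x and y. Origin: centre of its underside. Fixed to the inner ladder section (28 mm wide, its top 2 mm above the block's underside); free room around it above that. It travels 120 mm in all, straight along the ladder: forward along engine x, rising at 0.21 rad (117 mm forward, 25 mm up).
- grip_mid (a point): Point on the axis of the yellow grip 32 mm above its underside (20 mm below its top), good to grasp; with the ladder in, it lies at engine (about 161, 0, 185) mm.
- car_silver: Silver toy car, 100 x 54 x 42 mm, parked beside the engine on its left side (the robot's side). Origin: centre of its underside. Leave alone.
- car_green: Green toy car, 100 x 54 x 42 mm, parked beside the engine on its right side (away from the robot). Origin: centre of its underside. Leave alone.
- tin_robot: Grey tin toy robot, 50 x 55 x 92 mm tall. Origin: centre of its underside. Leave alone.
- penguin: Black plastic penguin figure, 56 mm across, 82 mm tall. Origin: centre of its underside. Leave alone.
- peg_doll: Orange peg doll, 38 mm across, 68 mm tall. Origin: centre of its underside. Leave alone.
- puzzle_box: Flat green puzzle box, 120 x 90 x 30 mm. Origin: centre of its underside. Leave alone.

How it is judged:
On the way, in this order (a step that is already met when the one before it is completed fails the run):
1. both locker covers are snapped shut (value of joint each of cover_left, cover_right below 0.06 rad), for 0.2 s.
2. then the release button is pushed in (all of step 1 and value of joint button above 0.006 m), for 0.2 s.
3. then the ladder is pulled out to its second stop (value of joint each of ladder_mid, ladder_fly above 0.054 m), for 0.2 s.
At the end, for the whole second after the job is handed in: The gripper's fingers hold the yellow grip (contact over 1 N) with both ladder sections within 6 mm of their 60 mm stops and still (under 10 mm/s); both covers are shut (within 0.06 rad) and the button is in (at least 6 of its 8 mm) (all of step 2 and all of step 3 and contact force between the fingers and grip above 1 N and velocity of joint ladder_mid between -0.01 and 0.01 m/s and velocity of joint ladder_fly between -0.01 and 0.01 m/s); the arm keeps its last pose, push and grip.
It fails at once if a bystander toy is knocked over or shoved more than 30 mm (distance of any of car_silver, car_green, tin_robot, penguin, peg_doll, puzzle_box from where it was at the start of the episode above 0.03 m or angle between any of car_silver, car_green, tin_robot, penguin, peg_doll, puzzle_box's own z axis and vertical above 0.5 rad).
It also fails if it takes over 58 s, if anything falls off the work surface, if the arm or the gripper's body presses on something with over 40 N, if the wrist force passes 120 N, or if a joint passes its speed limit or range.

## Working session

There is one attempt and no reset: what is moved stays moved. The work goes in short steps, Python scripts to look and compute and a tool call to move; the robot and the scene stay as the last step left them, time stands still between calls to the robot, and variables do not carry over. Pictures are saved under pics/ and viewed, about 8 in all and at most 12, crops included, and the job is handed in when it is done.

Besides the shell and the picture viewer there is one more tool, called after ">>>" by a JSON object that holds its "method" and its "body". jog_arm: Moves the arm, as the interface text tells. Its arguments: {"type":"object","properties":{"increments":{"type":"array"},"force":{"type":"number"}},"required":["increments"]}

```bash
mkdir -p pics; ls
cat > h.py <<'E'
from workcell import readout, read_camera, bot, spotter
import numpy as np, cv2
from scipy.spatial.transform import Rotation as R
def ray(p,uv):
    T=p["world_from_camera"];d=T[:3,:3]@np.array([(uv[0]-p["cx"])/p["fx"],(uv[1]-p["cy"])/p["fy"],1]);return T[:3,3],d
def deproj(p,uv,r=2):
    u,v=int(round(uv[0])),int(round(uv[1]));z=p["range_z"][max(v-r,0):v+r+1,max(u-r,0):u+r+1];z=z[z>0]
    if not len(z): return None
    o,d=ray(p,uv);return o+d*np.median(z)
def tri(rs):
    A=np.zeros((3,3));b=np.zeros(3)
    for o,d in rs:
        d=d/np.linalg.norm(d);M=np.eye(3)-np.outer(d,d);A+=M;b+=M@o
    return np.linalg.solve(A,b)
E
python3 - <<'E'
from h import *
np.set_printoptions(precision=4,suppress=True)
s=readout.read_state();print(s)
P={n:read_camera(n) for n in("scene","side")}
cv2.imwrite("pics/both.png",cv2.resize(np.hstack([P["scene"]["img"],P["side"]["img"]]),(800,300)))
cv2.imwrite("pics/scene.png",P["scene"]["img"])
cv2.imwrite("pics/side.png",P["side"]["img"])
for t in["truck","button_top","grip_mid","grip","cover_left_press","cover_right_press","car_silver","car_green","tin_robot","penguin","peg_doll","puzzle_box"]:
    rs=[]
    for n in P:
        L=spotter.spot_point(P[n],t)
        if L:
            uv=L[0]["location"];print(t,n,np.round(L[0]["p"],2),np.array(uv),deproj(P[n],uv));rs.append(ray(P[n],uv))
    if len(rs)==2: print("   tri",tri(rs))
E
```

```text
pics
{'time': 0.0, 'q': array([-1.1969,  0.2647,  1.6054,  0.    ,  1.2737, -0.0369]), 'joint_vel': array([ 0.0014,  0.0004, -0.0005, -0.0001,  0.0006,  0.0014]), 'joint_torque': array([ -0.0011, -51.5113, -36.7317,  -0.0004,   0.0128,  -0.    ]), 'tool_pos': array([ 0.2693, -0.6182,  0.244 ]), 'tcp_rot': array([-1.3747,  0.9028, -0.8999]), 'wrist_force': array([0.0437, 0.4923, 0.6363]), 'torque': array([ 0.0023, -0.0179,  0.0359]), 'width': 0.9962672018518087}
truck scene 0.82 [315.8 289.1] [ 0.5844 -0.0593  0.0724]
truck side 0.93 [328.  265.2] [0.4724 0.0156 0.072 ]
   tri [ 0.5261 -0.0358 -0.0082]
button_top scene 0.56 [299.3 270.9] [ 0.537  -0.0795  0.1008]
button_top side 0.55 [336.5 229.1] [ 0.5248 -0.0696  0.0999]
   tri [ 0.5304 -0.0764  0.0918]
grip_mid scene 0.74 [370.1 207.4] [0.514  0.124  0.2032]
grip_mid side 0.66 [279.1 246.9] [0.5037 0.1394 0.1997]
   tri [0.5069 0.1327 0.1932]
grip scene 0.7 [363.6 220.7] [0.4985 0.1197 0.1472]
grip side 0.55 [283. 261.] [0.4947 0.1382 0.1613]
   tri [0.502  0.1243 0.1468]
cover_left_press scene 0.63 [253.7 274.8] [ 0.4993 -0.1814  
[... 479 characters left out ...]
.0793  0.0254]
car_green side 0.98 [299.3 230.8] [ 0.6389 -0.0495  0.0325]
   tri [ 0.6615 -0.0719  0.0028]
tin_robot scene 0.78 [153.1 275.3] [ 0.3076 -0.3993  0.0124]
tin_robot side 0.67 [280.2 247.5] [0.5008 0.1388 0.1994]
   tri [ 0.5539 -0.1791  0.1155]
penguin scene 0.68 [396.7 192.7] [0.3175 0.3627 0.0075]
penguin side 0.54 [301.4 231.8] [ 0.6335 -0.0519  0.0307]
   tri [0.5008 0.1438 0.2445]
peg_doll scene 0.79 [185.  377.9] [ 0.6389 -0.401   0.0299]
peg_doll side 0.6 [387.7 183.9] [ 0.6114 -0.3893  0.0149]
   tri [ 0.6216 -0.4031  0.0011]
puzzle_box scene 0.55 [479.1 253.8] [0.652  0.3998 0.0313]
puzzle_box side 0.68 [150.8 339.4] [0.6231 0.4252 0.0302]
   tri [0.6392 0.4191 0.0087]
```

View pics/scene.png

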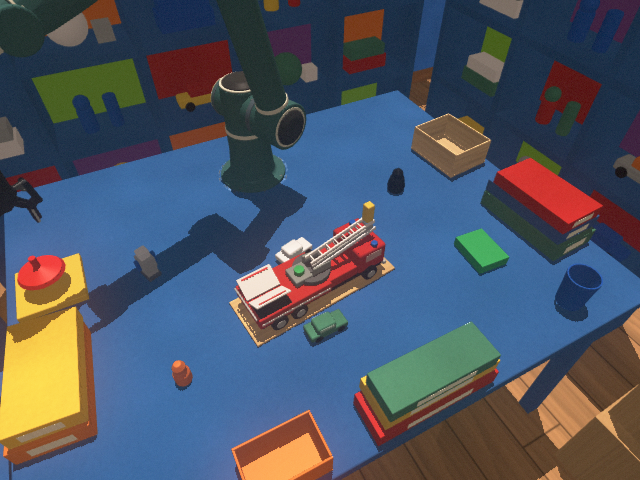

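View pics/side.png

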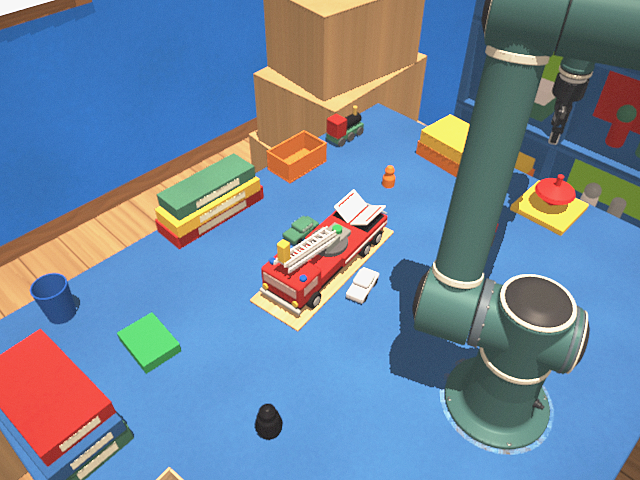

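The scene view shows the engine centred near (315, 285): cover edges at (262, 285), the button at (299, 271), the grip at (369, 212). The silver car is at (293, 248) and the green one at (325, 325). The side view agrees, with the grip at (283, 252). The side-view detections of the tin robot and penguin are wrong.

```bash
cat >> h.py <<'E'
np.set_printoptions(precision=4,suppress=True)
def pose():
    s=readout.read_state();return s,R.from_rotvec(s["tcp_rot"]).as_matrix(),s["tool_pos"]
def to(target,yaw=None):
    # remaining shift in tool axes, and turn about tool y so that tool x is at world angle yaw (mod pi)
    s,M,p=pose(); d=M.T@(np.array(target)-p); print("t",s["time"],"tcp",p,"shift",d,"wf",s["wrist_force"],"w",round(s["width"],3),"q",s["q"])
    if yaw is not None:
        G=np.column_stack([[np.cos(yaw),np.sin(yaw),0],[0,0,-1],np.cross([np.cos(yaw),np.sin(yaw),0],[0,0,-1])])
        for g in (G,G@np.diag([-1,1,-1])): print("  rotvec",R.from_matrix(M.T@g).as_rotvec())
E
python3 - <<'E'
from h import *
s,M,p=pose();print(M)
w=read_camera("wrist");T=w["world_from_camera"];print(M.T@(T[:3,3]-p));print(M.T@T[:3,:3]);print(w["fx"])
f=np.array([-.111,.994,0]);l=np.array([-.994,-.111,0]);o=np.array([.5254,-.0317,0])
print(o-.1*f)
to(o-.1*f+[0,0,.33],1.682)
E
```

```text
[[ 0.3993 -0.      0.9168]
 [-0.9168 -0.      0.3993]
 [ 0.     -1.     -0.    ]]
[-0.0007 -0.1286  0.085 ]
[[ 1.      0.0006 -0.0005]
 [ 0.0007 -0.3276  0.9448]
 [ 0.0004 -0.9448 -0.3276]]
361.3635463409113
[ 0.5365 -0.1311  0.    ]
t 1.35 tcp [ 0.2695 -0.6189  0.2453] shift [-0.3406 -0.0847  0.4395] wf [ 0.0168 -0.1597 -0.5482] w 0.998 q [-1.1969  0.2639  1.604  -0.      1.2737 -0.0369]
  rotvec [ 0.    -2.842 -0.   ]
  rotvec [0.     0.2996 0.    ]
```

>>> {"method": "jog_arm", "body": {"increments": [[0, -0.045, 0, 0, 0.15, 0, 0], [0, -0.045, 0, 0, 0.15, 0, 0], [-0.05, 0, 0.036, 0, 0, 0, 0], [-0.05, 0, 0.036, 0, 0, 0, 0], [-0.05, 0, 0.036, 0, 0, 0, 0], [-0.05, 0, 0.036, 0, 0, 0, 0], [-0.05, 0, 0.036, 0, 0, 0, 0], [-0.05, 0, 0.036, 0, 0, 0, 0], [-0.05, 0, 0.036, 0, 0, 0, 0], [-0.05, 0, 0.036, 0, 0, 0, 0]]}}

```text
time: 2.6
tool_pos: [0.5199, -0.1882, 0.3394]
tcp_rot: [-1.249, 1.137, -1.146]
wrist_force: [0.7, 0.0, -0.4]
width: -0.002
```

>>> {"method": "jog_arm", "body": {"increments": [[-0.05, 0, 0.036, 0, 0, 0, 0], [-0.05, 0, 0.036, 0, 0, 0, 0], [0, 0, 0, 0, 0, 0, 0]]}}

```text
time: 2.98
tool_pos: [0.5844, -0.0763, 0.34]
tcp_rot: [-1.25, 1.131, -1.143]
wrist_force: [0.9, -0.3, -0.4]
width: 0.003
```

Run:
```python
from h import *
to([.5365,-.1311,.33],1.682)
P=read_camera("wrist");cv2.imwrite("pics/w1.png",P["img"])
S=[read_camera("scene"),read_camera("side")]
for t in["truck","button_top","grip_mid","grip","cover_left_press","cover_right_press","car_silver","car_green"]:
    rs=[]
    for p in [P]+S:
        L=spotter.spot_point(p,t)
        if L: uv=L[0]["location"];print(t,round(L[0]["p"],2),np.array(uv),deproj(p,uv));rs.append(ray(p,uv))
    if len(rs)>1: print("   tri",tri(rs))
# board outline: points 4..14mm high
v,u=np.nonzero((P["range_z"]>0));z=P["range_z"][v,u];T=P["world_from_camera"]
X=np.stack([(u-P["cx"])/P["fx"]*z,(v-P["cy"])/P["fy"]*z,z],1)@T[:3,:3].T+T[:3,3]
m=(X[:,2]>.005)&(X[:,0]>.4)&(X[:,0]<.65)&(X[:,1]>-.27)&(X[:,1]<.2)
b=P["img"][v,u].astype(int);wood=m&(X[:,2]<.012)&(b[:,2]>b[:,0]+25)
if wood.sum()>50: print("board",wood.sum(),cv2.minAreaRect((X[wood][:,:2]*1000).astype(np.float32)))
```

```text
t 2.975 tcp [ 0.5844 -0.0763  0.34  ] shift [ 0.0499  0.0097 -0.053 ] wf [ 0.929  -0.32   -0.4361] w 0.003 q [-0.1718  0.0528  1.6741 -0.0007  1.4067  1.3022]
  rotvec [-0.0044  3.1274 -0.0117]
  rotvec [-0.0075 -0.0142  0.0028]
truck 0.73 [286.5 222.5] [ 0.5507 -0.0403  0.0886]
truck 0.8 [316.4 286.6] [ 0.5793 -0.0551  0.0738]
truck 0.71 [326.7 265.2] [0.4744 0.0181 0.0723]
   tri [ 0.5238 -0.0322 -0.0029]
button_top 0.69 [314.6 246.5] [ 0.5299 -0.0734  0.1001]
button_top 0.58 [301.1 269.6] [ 0.5357 -0.0741  0.1013]
button_top 0.58 [345.3 199.4] [ 0.5817 -0.1644  0.1065]
   tri [ 0.5515 -0.0912  0.1524]
grip_mid 0.75 [ 81.1 288.3] [0.5107 0.1184 0.198 ]
grip_mid 0.54 [185.7 377.7] [ 0.6378 -0.3996  0.0277]
grip_mid 0.64 [279.4 248.4] [0.5031 0.1393 0.1955]
   tri [ 0.6272 -0.0986  0.1637]
grip 0.6 [ 98.5 271.3] [0.5137 0.1195 0.1706]
grip 0.71 [366.1 219.7] [0.5116 0.1177 0.1628]
grip 0.52 [283.5 260.6] [0.4949 0.1366 0.1613]
   tri [0.5025 0.1288 0.1507]
cover_left_press 0.63 [402.9 280.1] [ 0.499  -0.1762  0.0995]
cover_left_press 0.8 [253.9 273.6] [ 0.4963 -0.1797  0.1023]
cover_left_press 0.77 [374.3 212.1] [ 0.4967 -0.1821  0.1034]
   tri [ 0.4976 -0.1791  0.1026]
cover_right_press 0.97 [408.3 210.5] [ 0.5814 -0.1662  0.1068]
cover_right_press 0.72 [268.8 295.5] [ 0.5678 -0.1717  0.0965]
cover_right_press 0.72 [347.2 198.2] [ 0.5826 -0.1728  0.105 ]
   tri [ 0.5793 -0.1702  0.1077]
car_silver 0.96 [279.5 301.5] [ 0.4236 -0.0347  0.0377]
car_silver 0.86 [293.4 256.9] [ 0.4663 -0.0638  0.0718]
car_silver 0.66 [361.9 289.8] [ 0.3863 -0.0137  0.0273]
   tri [ 0.402  -0.035  -0.0043]
car_green 0.69 [319.9 127.2] [ 0.6525 -0.0673  0.0424]
car_green 0.76 [327.6 328.7] [ 0.6722 -0.0732  0.0324]
car_green 0.57 [300.2 235.4] [ 0.6301 -0.044   0.0251]
   tri [ 0.6518 -0.0648 -0.0031]
board 4590 ((514.1636352539062, -31.690963745117188), (168.78594970703125, 419.970947265625), 7.130263805389404)
```

View pics/w1.png

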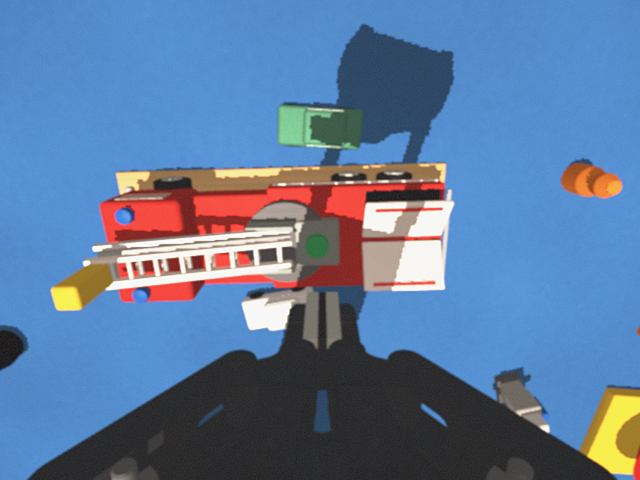

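Closed fingertips show at (323, 295), the button at (317, 246) and the covers at (407, 212) and (405, 270); the grip is at (80, 288) and the silver car is half hidden by the gripper. Right cover goes first.

>>> {"method": "jog_arm", "body": {"increments": [[0.044, 0.04, -0.005, -0.007, -0.02, 0.003, 0], [0.044, 0.05, -0.005, 0, 0, 0, 0], [0, 0.05, 0, 0, 0, 0, 0], [0, 0, 0, 0, 0, 0, 0]]}}

```text
time: 4.82
tool_pos: [0.5845, -0.1709, 0.2]
tcp_rot: [-1.258, 1.12, -1.129]
wrist_force: [-0.4, 0.1, -0.8]
width: -0.003
```

```bash
cat >> h.py <<'E'
O=np.array([.5247,-.0288,0]);YAW=1.689
def eng(x,y,z): return O+np.array([[np.cos(YAW),-np.sin(YAW),0],[np.sin(YAW),np.cos(YAW),0],[0,0,1]])@np.array([x,y,z])
E
python3 - <<'E'
from h import *
to(eng(-.144,-.043,.2),YAW)
E
```

```text
t 4.825 tcp [ 0.5845 -0.1709  0.2   ] shift [-0.0041 -0.      0.0004] wf [-0.3761  0.0958 -0.8297] w -0.003 q [-0.3254  0.1686  1.8043  0.0002  1.1627  1.1315]
  rotvec [-0.0038  3.1372 -0.0086]
  rotvec [-0.0055 -0.0043  0.0024]
```

>>> {"method": "jog_arm", "body": {"increments": [[-0.004, 0.03, 0, -0.005, 0, 0.002, 0], [0, 0.03, 0, 0, 0, 0, 0], [0, 0.015, 0, 0, 0, 0, 0], [0, 0.008, 0, 0, 0, 0, 0], [0, 0.008, 0, 0, 0, 0, 0], [0, 0.008, 0, 0, 0, 0, 0], [0, 0.008, 0, 0, 0, 0, 0]]}}

```text
time: 5.7
tool_pos: [0.5959, -0.1688, 0.1054]
tcp_rot: [-1.251, 1.103, -1.141]
wrist_force: [0.8, 0.9, 1.5]
width: 0.004
```

Run:
```python
from h import *
to(eng(-.144,-.043,.09),YAW)
P=read_camera("wrist");cv2.imwrite("pics/w2.png",P["img"][120:,200:])
```

```text
t 5.7 tcp [ 0.5959 -0.1688  0.1054] shift [-0.0036  0.0151 -0.0116] wf [0.8497 0.903  1.5434] w 0.004 q [-0.3164  0.2663  1.8746  0.0003  0.976   1.1383]
  rotvec [-0.016   3.1391 -0.0354]
  rotvec [-0.0225 -0.0023  0.0102]
```

View pics/w2.png

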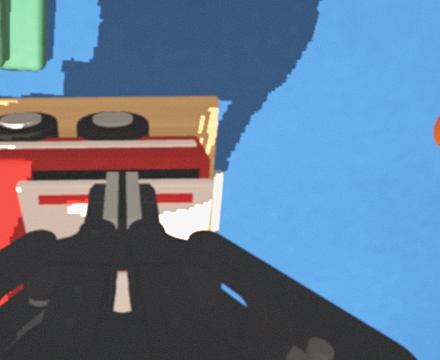

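The closed fingers are touching the right cover near its outer edge, at crop pixel (125, 185). The tool drifted about 11 mm outward and tilted slightly, so I lift, correct and press again.

>>> {"method": "jog_arm", "body": {"increments": [[-0.002, -0.015, -0.006, -0.022, 0, 0.01, 0], [-0.002, 0, -0.006, 0, 0, 0, 0], [0, 0, 0, 0, 0, 0, 0]]}}

```text
time: 6.12
tool_pos: [0.5802, -0.1656, 0.117]
tcp_rot: [-1.265, 1.128, -1.119]
wrist_force: [0.3, 0.5, -0.4]
width: 0.002
```

Run:
```python
from h import *
to(eng(-.144,-.043,.09),YAW)
```

```text
t 6.125 tcp [ 0.5802 -0.1656  0.117 ] shift [0.0017 0.027  0.0042] wf [ 0.2875  0.4635 -0.4168] w 0.002 q [-0.3191  0.2433  1.8793 -0.0005  1.0248  1.136 ]
  rotvec [0.0033 3.1393 0.0085]
  rotvec [ 0.0054 -0.0023 -0.0021]
```

>>> {"method": "jog_arm", "body": {"increments": [[0, 0.01, 0, -0.003, 0, 0, 0], [0, 0.008, -0.002, -0.004, 0, 0.001, 0], [0, 0.008, -0.002, -0.004, 0, 0.001, 0], [0, 0.008, -0.002, -0.004, 0, 0.001, 0]]}}

```text
time: 6.62
tool_pos: [0.5784, -0.1666, 0.0891]
tcp_rot: [-1.269, 1.134, -1.116]
wrist_force: [-16.7, 9.5, 62.2]
width: 0.002
```

Run:
```python
from h import *
to(eng(-.144,-.043,.09),YAW)
```

```text
t 6.625 tcp [ 0.5784 -0.1666  0.0891] shift [ 0.0008 -0.001   0.006 ] wf [-16.6649   9.5259  62.2444] w 0.002 q [-0.3207  0.2763  1.8962 -0.0027  0.9817  1.1364]
  rotvec [0.0052 3.1386 0.0194]
  rotvec [ 0.0124 -0.0029 -0.0033]
```

>>> {"method": "jog_arm", "body": {"increments": [[0, -0.03, 0, 0.012, 0, -0.003, 0], [0, -0.035, 0, 0, 0, 0, 0], [0, 0, -0.04, 0, 0, 0, 0], [0, 0, -0.04, 0, 0, 0, 0], [0, 0, 0, 0, 0, 0, 0]]}}

```text
time: 7.25
tool_pos: [0.4966, -0.176, 0.1542]
tcp_rot: [-1.264, 1.125, -1.121]
wrist_force: [-0.1, 0.1, 0.1]
width: -0.001
```

Run:
```python
from h import *
to(eng(-.144,.043,.12),YAW)
P=read_camera("wrist");cv2.imwrite("pics/w3.png",P["img"][120:,200:])
```

```text
t 7.25 tcp [ 0.4966 -0.176   0.1542] shift [0.0011 0.0342 0.0023] wf [-0.1282  0.1381  0.149 ] w -0.001 q [-0.3871  0.0631  2.012  -0.0013  1.0694  1.0677]
  rotvec [0.0007 3.14   0.0049]
  rotvec [ 0.0031 -0.0016 -0.0004]
```

View pics/w3.png

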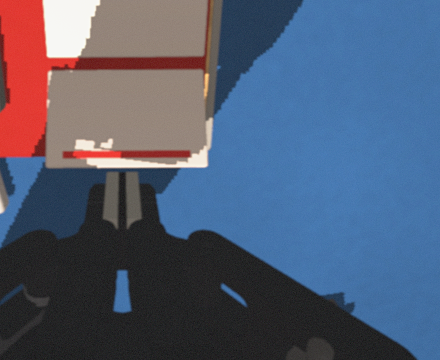

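The fingers are poised over the left cover's outer edge, with fingertips at crop pixel (122, 175) and parallax as expected. Pressing now with smaller final steps.

>>> {"method": "jog_arm", "body": {"increments": [[0, 0.03, 0, 0, 0, 0, 0], [0, 0.01, 0, -0.003, 0, 0, 0], [0, 0.008, 0, -0.003, 0, 0, 0], [0, 0.008, 0, -0.004, 0, 0.001, 0], [0, 0.006, 0, -0.004, 0, 0.001, 0]]}}

```text
time: 7.92
tool_pos: [0.502, -0.1769, 0.092]
tcp_rot: [-1.273, 1.132, -1.116]
wrist_force: [-0.9, -0.3, 0.6]
width: -0.005
```

Run:
```python
from h import *
to(eng(-.144,.043,.09),YAW)
```

```text
t 7.925 tcp [ 0.502  -0.1769  0.092 ] shift [-0.0004  0.002  -0.0029] wf [-0.9019 -0.3069  0.5759] w -0.005 q [-0.3817  0.1518  2.0437 -0.0078  0.9586  1.0757]
  rotvec [0.0006 3.1412 0.0219]
  rotvec [ 0.0139 -0.0003 -0.0004]
```

>>> {"method": "jog_arm", "body": {"increments": [[0, 0.004, 0, 0, 0, 0, 0]]}}

```text
time: 8.05
tool_pos: [0.5021, -0.1771, 0.0901]
tcp_rot: [-1.274, 1.132, -1.115]
wrist_force: [-12.8, 3.9, 32.9]
width: 0.0
```

>>> {"method": "jog_arm", "body": {"increments": [[0, 0.003, 0, 0, 0, 0, 0]]}}

```text
time: 8.18
tool_pos: [0.5022, -0.1771, 0.0903]
tcp_rot: [-1.275, 1.133, -1.114]
wrist_force: [-11.0, 5.0, 26.8]
width: 0.003
```

>>> {"method": "jog_arm", "body": {"increments": [[0, -0.04, 0, 0.014, 0, 0, 0], [0, -0.04, 0, 0, 0, 0, 0], [0, -0.03, 0, 0, 0, 0, 0], [-0.048, 0, 0.021, 0, 0, 0, 0], [-0.047, 0, 0.021, 0, 0, 0, 0], [0, 0, 0, 0, 0, 0, 0]]}}

```text
time: 8.93
tool_pos: [0.5374, -0.0766, 0.2066]
tcp_rot: [-1.257, 1.119, -1.127]
wrist_force: [-0.1, 0.5, -0.0]
width: 0.005
```

Run:
```python
from h import *
to(eng(-.048,0,.15),YAW)
P=read_camera("wrist");cv2.imwrite("pics/w4.png",P["img"])
S=[read_camera("scene"),read_camera("side")]
Ry=R.from_euler("z",-YAW)
for p in [P]+S:
    for t in["button_top","cover_left_press","cover_right_press","grip_mid"]:
        L=spotter.spot_point(p,t)
        if L: 
            uv=L[0]["location"];X=deproj(p,uv);print(t,round(L[0]["p"],2),np.array(uv),X,"eng",None if X is None else Ry.apply(X-O))
    # cover heights in engine frame
    v,u=np.nonzero(p["range_z"]>0);z=p["range_z"][v,u];T=p["world_from_camera"]
    X=np.stack([(u-p["cx"])/p["fx"]*z,(v-p["cy"])/p["fy"]*z,z],1)@T[:3,:3].T+T[:3,3]
    E=Ry.apply(X-O)
    for y in(-.055,-.04,-.02,.02,.04,.055):
        m=(abs(E[:,0]+.142)<.035)&(abs(E[:,1]-y)<.006)&(E[:,2]>.06)&(E[:,2]<.14)
        print(y,m.sum(),np.median(E[m,2]) if m.sum() else None,end="; ")
    m=(E[:,0]>-.04)&(E[:,0]<-.02)&(abs(E[:,1])<.02)&(E[:,2]<.14);print("\n near ladder rear",m.sum(),np.percentile(E[m,2],[50,95]) if m.sum() else None)
```

```text
t 8.925 tcp [ 0.5374 -0.0766  0.2066] shift [-0.001   0.0566 -0.0073] wf [-0.1431  0.4933 -0.0149] w 0.005 q [-0.1881  0.0386  1.9347  0.0011  1.162   1.2669]
  rotvec [-0.0015  3.1387 -0.0099]
  rotvec [-0.0063 -0.0029  0.001 ]
button_top 0.57 [319.9 250.6] [ 0.5298 -0.0754  0.0999] eng [-0.0469  0.0004  0.0999]
cover_left_press 0.74 [441.7 298. ] [ 0.4916 -0.1783  0.0768] eng [-0.1445  0.0505  0.0768]
cover_right_press 0.57 [455.5 175.8] [ 0.5892 -0.1663  0.0768] eng [-0.1442 -0.0478  0.0768]
-0.055 1822 0.07695043153770274; -0.04 1558 0.07687652762131618; -0.02 1476 0.07692730898260323; 0.02 1276 0.07684130495198262; 0.04 1194 0.07687580684789784; 0.055 1050 0.07736438109906678; 
 near ladder rear 1362 [0.088  0.1002]
button_top 0.67 [299.4 270.3] [ 0.5352 -0.0784  0.1005] eng [-0.0505 -0.0046  0.1005]
cover_left_press 0.98 [255.  280.6] [ 0.4988 -0.1805  0.0788] eng [-0.1476  0.0436  0.0788]
cover_right_press 0.61 [273.2 306.3] [ 0.5877 -0.1707  0.0784] eng [-0.1483 -0.0458  0.0784]
grip_mid 0.72 [370.4 209.8] [0.5155 0.1246 0.1963] eng [ 0.1534 -0.0089  0.1963]
-0.055 207 0.07721432289110818; -0.04 124 0.07763871757970646; -0.02 124 0.07801597473453752; 0.02 119 0.07790222929310074; 0.04 109 0.07795534922125845; 0.055 99 0.07892610284792899; 
 near ladder rear 94 [0.0893 0.1147]
button_top 0.46 [337.2 225.3] [ 0.5326 -0.0805  0.1006] eng [-0.0523 -0.0018  0.1006]
cover_left_press 0.95 [372.  216.7] [ 0.5062 -0.1868  0.0786] eng [-0.1547  0.037   0.0786]
cover_right_press 0.86 [340.3 203.2] [ 0.6614 -0.2363  0.0024] eng [-0.2221 -0.1113  0.0024]
grip_mid 0.76 [279.8 250.5] [0.5014 0.1399 0.1906] eng [0.1703 0.0032 0.1906]
-0.055 62 0.07871713791924172; -0.04 75 0.07803471052022713; -0.02 72 0.07821798499429082; 0.02 84 0.07848027301997122; 0.04 83 0.07776105696471446; 0.055 104 0.07802614236056353; 
 near ladder rear 41 [0.0935 0.1044]
```

View pics/w4.png

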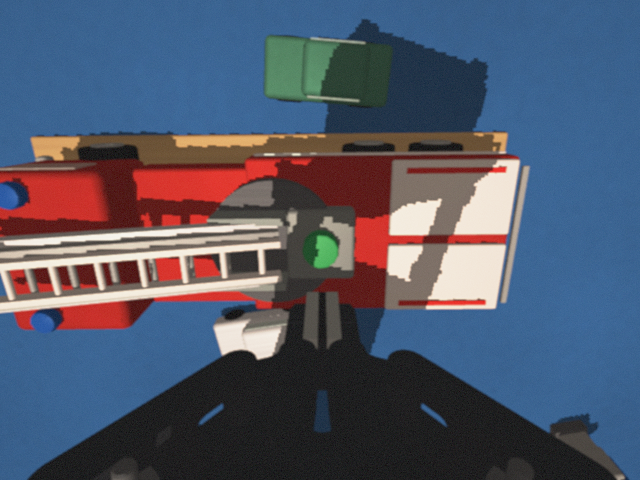

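Both covers lie flat, with all depth samples near 77 mm. The button is at (320, 250), still up, and the ladder's rear is clear of it. Pressing the button.

>>> {"method": "jog_arm", "body": {"increments": [[0.002, 0.03, -0.007, -0.006, 0, 0, 0], [0, 0.04, 0, -0.003, 0, 0, 0], [0, 0.015, 0, -0.003, 0, 0, 0], [0, 0.006, 0, -0.003, 0, 0, 0], [0, 0.006, 0, -0.003, 0, 0, 0]]}}

```text
time: 10.3
tool_pos: [0.532, -0.0828, 0.1102]
tcp_rot: [-1.269, 1.131, -1.125]
wrist_force: [-1.8, 1.3, 2.4]
width: 0.006
```

Run:
```python
from h import *
to(eng(-.048,0,.106),YAW)
```

```text
t 10.3 tcp [ 0.532  -0.0828  0.1102] shift [-0.0065  0.0042 -0.0009] wf [-1.8463  1.2602  2.3812] w 0.006 q [-0.1972  0.137   2.0215 -0.0067  0.9904  1.2658]
  rotvec [-0.0048  3.1349  0.0137]
  rotvec [ 0.0087 -0.0067  0.0031]
```

>>> {"method": "jog_arm", "body": {"increments": [[-0.002, 0.005, 0, 0, 0, 0, 0], [-0.002, 0.004, 0, 0, 0, 0, 0]]}}

```text
time: 10.55
tool_pos: [0.5331, -0.081, 0.1043]
tcp_rot: [-1.271, 1.126, -1.129]
wrist_force: [-10.3, -8.0, 19.4]
width: 0.0
```

>>> {"method": "jog_arm", "body": {"increments": [[0, 0.003, 0, 0, 0, 0, 0]]}}

```text
time: 10.68
tool_pos: [0.5331, -0.0812, 0.1041]
tcp_rot: [-1.272, 1.126, -1.129]
wrist_force: [-10.4, 2.2, 19.8]
width: 0.001
```

>>> {"method": "jog_arm", "body": {"increments": [[0, -0.04, 0, 0, 0, 0, 0], [0, -0.05, 0, 0, 0, 0, 0], [0, -0.05, 0, 0, 0, 0, 0], [0, -0.055, 0, 0, 0, 0, 0], [-0.0525, 0, -0.012, 0, 0, 0, 0.9], [-0.0525, 0, -0.012, 0, 0, 0, 0.9], [-0.0525, 0, -0.012, 0, 0, 0, 0.9], [-0.0525, 0, -0.012, 0, 0, 0, 0.9], [0, 0, 0, 0, 0, 0, 0.9]]}}

```text
time: 11.8
tool_pos: [0.4656, 0.1315, 0.3112]
tcp_rot: [-1.252, 1.116, -1.137]
wrist_force: [-0.3, -0.5, 1.1]
width: 0.901
```

Run:
```python
from h import *
P=read_camera("wrist");cv2.imwrite("pics/w5.png",P["img"])
S=[read_camera("scene"),read_camera("side")]
Ry=R.from_euler("z",-YAW)
to(eng(.159,0,.18),YAW)
rs=[]
for p in [P]+S:
    for t in["button_top","grip_mid"]:
        L=spotter.spot_point(p,t)
        if L: 
            uv=L[0]["location"];X=deproj(p,uv);print(t,round(L[0]["p"],2),np.array(uv),"eng",None if X is None else Ry.apply(X-O))
            if t=="grip_mid": rs.append(ray(p,uv))
X=tri(rs);print("tri",X,Ry.apply(X-O))
p=P;v,u=np.nonzero(p["range_z"]>0);z=p["range_z"][v,u];T=p["world_from_camera"]
X=np.stack([(u-p["cx"])/p["fx"]*z,(v-p["cy"])/p["fy"]*z,z],1)@T[:3,:3].T+T[:3,3]
c=p["img"][v,u].astype(int)
E=Ry.apply(X-O)
y=(c[:,2]>c[:,0]*2)&(c[:,1]>c[:,0]*1.6)&(E[:,2]>.14)&(E[:,2]<.23)&(E[:,0]>.1)
print(y.sum(),np.percentile(E[y,2],[2,50,98]))
t=y&(E[:,2]>np.percentile(E[y,2],98)-.006);print("top eng box",np.percentile(E[t],[1,50,99],axis=0), "rect", cv2.minAreaRect((X[t][:,:2]*1000).astype(np.float32)))
```

```text
t 11.95 tcp [0.467  0.128  0.3109] shift [0.0021 0.1314 0.0372] wf [ 0.7334  0.0469 -0.8144] w 0.901 q [ 0.2219 -0.1469  1.9174 -0.0086  1.3591  1.6891]
  rotvec [-0.0109  3.1287 -0.02  ]
  rotvec [-0.0128 -0.0128  0.007 ]
button_top 0.94 [543.  159.6] eng [-0.0454 -0.0018  0.0917]
grip_mid 0.69 [332.2 181.1] eng [ 0.1594 -0.0025  0.205 ]
button_top 0.51 [299.3 273.3] eng [-0.0521 -0.006   0.0916]
grip_mid 0.65 [252.8 277.7] eng [-0.1481  0.0537  0.0799]
button_top 0.43 [337.8 228.7] eng [-0.0504  0.0018  0.0923]
grip_mid 0.69 [328.9 265.5] eng [0.0503 0.0494 0.0727]
tri [ 0.47   -0.0213  0.0194] [0.0139 0.0534 0.0194]
1260 [0.1655 0.2043 0.206 ]
top eng box [[ 0.1481 -0.0084  0.201 ]
 [ 0.1588  0.0016  0.2045]
 [ 0.1693  0.0126  0.2062]] rect ((503.4290466308594, 128.6366424560547), (22.187883377075195, 21.686237335205078), 8.170780181884766)
```

View pics/w5.png

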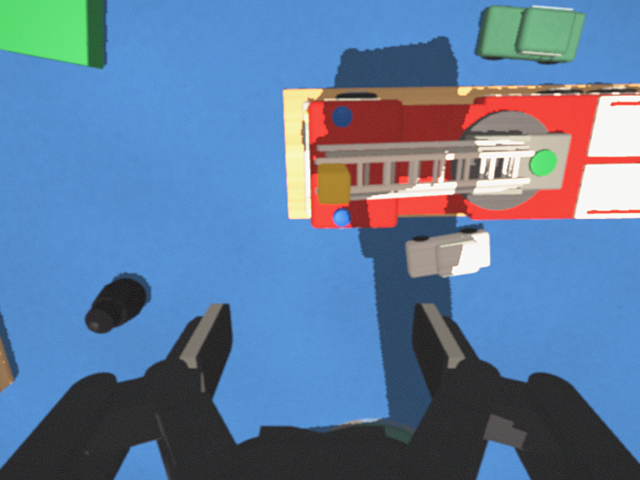

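The button is down: its top reads 0.092 m, at (543, 160). The grip top is at (333, 184), world (0.503, 0.129, 0.2045), which puts grip_mid at about 0.185 and agrees with the text. Moving over it and going down.

>>> {"method": "jog_arm", "body": {"increments": [[0.002, 0, 0.036, -0.012, -0.012, 0.007, 0.9], [0, 0.02, 0, -0.003, 0, 0, 0.9], [0, 0, 0, 0, 0, 0, 0.9]]}}

```text
time: 12.62
tool_pos: [0.5037, 0.1271, 0.2894]
tcp_rot: [-1.264, 1.13, -1.124]
wrist_force: [-0.0, 0.5, -0.9]
width: 0.895
```

Run:
```python
from h import *
to([.5034,.1286,.18],YAW)
```

```text
t 12.625 tcp [0.5037 0.1271 0.2894] shift [-0.0014  0.1094  0.0005] wf [-0.0173  0.5267 -0.915 ] w 0.895 q [ 0.1987 -0.0546  1.8727  0.001   1.329   1.6574]
  rotvec [0.0008 3.1353 0.0088]
  rotvec [ 0.0056 -0.0063 -0.0005]
```

>>> {"method": "jog_arm", "body": {"increments": [[0, 0.03, 0, -0.002, -0.003, 0, 0.9], [0, 0.03, 0, -0.003, 0, 0, 0.9], [0, 0.03, 0, -0.003, 0, 0, 0.9], [0, 0.012, 0, -0.002, 0, 0, 0.9], [0, 0, 0, 0, 0, 0, 0.9]]}}

```text
time: 13.25
tool_pos: [0.5018, 0.1264, 0.1871]
tcp_rot: [-1.27, 1.135, -1.119]
wrist_force: [-0.5, 0.2, 0.4]
width: 0.899
```

Run:
```python
from h import *
to([.5034,.1286,.18],YAW)
```

```text
t 13.25 tcp [0.5018 0.1264 0.1871] shift [-0.002   0.0071  0.0019] wf [-0.4748  0.2144  0.3682] w 0.899 q [0.1975 0.0191 1.9927 0.0019 1.1429 1.6539]
  rotvec [0.0011 3.1369 0.0207]
  rotvec [ 0.0132 -0.0047 -0.0007]
```

>>> {"method": "jog_arm", "body": {"increments": [[-0.002, 0.006, 0.002, 0.012, -0.004, 0, 0.9], [0, 0, 0, 0, 0, 0, 0], [0, 0, 0, 0, 0, 0, 0], [0, 0, 0, 0, 0, 0, 0], [0, 0, 0, 0, 0, 0, 0], [0, 0, 0, 0, 0, 0, 0], [0, 0, 0, 0, 0, 0, 0], [0, 0, 0, 0, 0, 0, 0]], "force": 60}}

```text
time: 14.25
tool_pos: [0.506, 0.1287, 0.1849]
tcp_rot: [-1.258, 1.117, -1.124]
wrist_force: [0.3, -1.8, 0.3]
width: 0.249
```

Run:
```python
from h import *
to([.5034,.1286,.18],YAW)
```

```text
t 14.25 tcp [0.506  0.1287 0.1849] shift [-0.0002  0.0049 -0.0026] wf [ 0.2743 -1.7637  0.3159] w 0.249 q [ 0.2017  0.0176  1.9984 -0.0005  1.1194  1.6541]
  rotvec [-0.     -3.1411  0.0098]
  rotvec [-0.0062  0.0004 -0.    ]
```

>>> {"method": "jog_arm", "body": {"increments": [[-0.0147, -0.0031, 0, 0, 0, 0, 0], [-0.0147, -0.0031, 0, 0, 0, 0, 0], [-0.0147, -0.0031, 0, 0, 0, 0, 0], [-0.0147, -0.0031, 0, 0, 0, 0, 0]]}}

```text
time: 14.75
tool_pos: [0.4985, 0.1892, 0.1978]
tcp_rot: [-1.26, 1.117, -1.126]
wrist_force: [1.6, -5.5, -0.4]
width: 0.247
```

Run:
```python
from h import *
to([.4922,.2449,.2099],YAW)
```

```text
t 14.75 tcp [0.4985 0.1892 0.1978] shift [-0.056  -0.0122  0.0004] wf [ 1.5656 -5.468  -0.4236] w 0.247 q [ 0.318   0.0283  1.9624 -0.0033  1.1458  1.7722]
  rotvec [-0.003   3.1413 -0.0088]
  rotvec [-0.0056 -0.0002  0.0019]
```

Tracking well: 62 mm out and now pulling the middle section.

>>> {"method": "jog_arm", "body": {"increments": [[-0.0147, -0.0031, 0, -0.003, 0, 0.001, 0], [-0.0147, -0.0031, 0, 0, 0, 0, 0], [-0.0147, -0.0031, 0, 0, 0, 0, 0], [-0.011, -0.0023, 0, 0, 0, 0, 0], [-0.003, -0.0006, 0, 0, 0, 0, 0]]}}

```text
time: 15.38
tool_pos: [0.4911, 0.2451, 0.2089]
tcp_rot: [-1.275, 1.109, -1.133]
wrist_force: [5.1, -23.6, -5.0]
width: 0.246
```

Run:
```python
from h import *
to([.4922,.2449,.2099],YAW)
```

```text
t 15.375 tcp [0.4911 0.2451 0.2089] shift [ 0.0003 -0.001   0.0011] wf [  5.0691 -23.6236  -5.0155] w 0.246 q [ 0.428   0.0555  1.9129 -0.0187  1.1774  1.8847]
  rotvec [ 0.0277 -3.1384  0.0022]
  rotvec [-0.0014  0.0031  0.0177]
```

The 24 N reading, well over the 7 N spring, says it is at the second stop. I hold a slight pull, settle, then verify.

>>> {"method": "jog_arm", "body": {"increments": [[-0.002, -0.0004, 0, 0, 0, 0, 0], [-0.002, -0.0004, 0, 0, 0, 0, 0], [-0.002, -0.0004, 0, 0, 0, 0, 0], [-0.002, -0.0004, 0, 0, 0, 0, 0]]}}

```text
time: 15.88
tool_pos: [0.4913, 0.2448, 0.2085]
tcp_rot: [-1.287, 1.104, -1.148]
wrist_force: [3.4, -15.7, -0.4]
width: 0.252
```

Run:
```python
from h import *
to([.4922,.2449,.2099],YAW)
P=[read_camera(n) for n in("wrist","scene","side")]
for p in P[1:]:
    for t in["button_top","car_silver","car_green","penguin"]:
        L=spotter.spot_point(p,t)
        if L: print(t,round(L[0]["p"],2),np.array(L[0]["location"]),deproj(p,L[0]["location"]))
a=P[1]["img"][130:370,200:520];b=P[2]["img"][130:370,180:500];c=P[0]["img"]
cv2.imwrite("pics/fin.png",np.vstack([np.hstack([a,b]),cv2.resize(c,(640,480))[:330]]))
to([.4922,.2449,.2099],YAW)
```

```text
t 15.875 tcp [0.4913 0.2448 0.2085] shift [ 0.0001 -0.0014  0.0009] wf [  3.3929 -15.7155  -0.3965] w 0.252 q [ 0.4373  0.061   1.9081 -0.0362  1.1841  1.9044]
  rotvec [-0.0556  3.1405  0.0004]
  rotvec [ 0.0002 -0.0006  0.0354]
button_top 0.61 [299.7 272.2] [ 0.5349 -0.0778  0.0926]
car_silver 0.93 [291.8 252.2] [ 0.4239 -0.0504  0.0409]
car_green 0.69 [325. 330.] [ 0.6732 -0.0806  0.0336]
penguin 0.58 [395.6 187.2] [0.3159 0.356  0.0315]
button_top 0.38 [338.6 229. ] [ 0.5263 -0.0792  0.0929]
car_silver 0.78 [357.6 291.5] [ 0.3898 -0.002   0.0279]
car_green 0.93 [299.5 234.4] [ 0.6339 -0.0451  0.0255]
penguin 0.83 [269.6 430.5] [0.2721 0.3888 0.0382]
t 16.425 tcp [0.4913 0.2448 0.2085] shift [ 0.0001 -0.0014  0.0009] wf [  2.5092 -15.87    -0.4743] w 0.25 q [ 0.4372  0.0609  1.9081 -0.0361  1.184   1.9042]
  rotvec [-0.0554  3.1406  0.0003]
  rotvec [ 0.0002 -0.0005  0.0352]
```

View pics/fin.png

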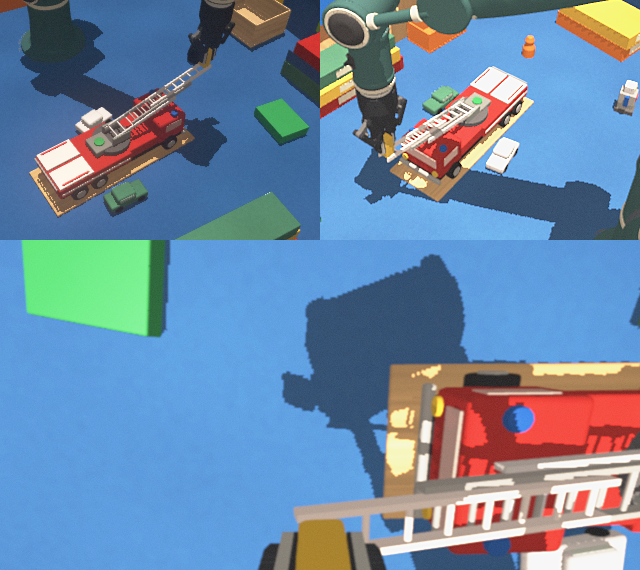

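The ladder is fully extended, the yellow grip is firmly between the fingers at (320, 545), and the covers are flat. The button is down and the neighbouring toys are standing where they were. The pose and force held steady over 0.5 s.

```bash
python3 -c "
from h import *
print(bot.finish_job()); to([.4922,.2449,.2099])"
```

```text
the job is handed in; nothing more can be done
None
the job is handed in; nothing more can be done
```

I did all three steps in order and handed the job in at about 16.4 s of the 58 s. `finish_job` gives no verdict, so I can't confirm how it was judged.

- **Covers:** I pressed the right one, then the left. Afterwards the depth images put both flat at about 77 mm, the shut height.
- **Button:** I pushed it down to its stop; its top then measured 92 mm, which is fully in.
- **Ladder:** I gripped the yellow block with 60 N and drew it out about 118 mm, until the force went well past the 7 N spring. In the last 0.5 s before hand-in the tool position did not change, with a steady 16 N pull against the second stop.
- **Other toys:** Those I could see in the last pictures looked unmoved. I compared positions only for the two cars and the penguin. The tin robot, peg doll and puzzle box were judged by eye, if in view at all.

**Checks that went off or disagreed:**
- **Drift on the right cover:** On the first press the tool drifted 11 mm outward, so I lifted, corrected and pressed again. That second press peaked at about 62 N on the fingertips, half the 120 N wrist limit.
- **Wrong network reports:** The networks sometimes found the wrong thing in the side and scene views (tin robot, penguin, grip). I used the wrist depth for those measurements instead.
- **Tilt while holding:** The tool is tilted about 0.035 rad under the holding pull.

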